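# Stack the wide pellet die for the press

## Robot

A 6-joint arm with a two-finger parallel gripper is mounted at the origin on the work surface. World frame = base frame: x ahead of the robot, y to its left, z up, the work surface at z = 0. Lengths are in mm, angles in rad, forces in N, time in s.
With the tool pointing down it reaches from about 350 to 775 mm from the base axis. Payload 7.3 kg.
Tool frame: the origin (TCP) lies at the very end of the fingers, on their centre line; the grasp point (between the pads) lies 19 mm behind it; z points along the fingers, y is the line along which they close (so a half turn about z gives the same grasp; the last joint's range is limited). The gripper opens to 92 mm and grips with 3 to 60 N. Pads are 19 mm wide; open, the fingers measure 130 mm over their backs; the gripper's body (75 mm by 190 mm) begins 47 mm behind the grasp point.
Start: joints at [1.066, 0.342, 1.524, -0, 1.275, -0.146], TCP at [184.341, 491.593, 226.741] pointing down, gripper open.
Joint ranges: [-2.53, 2.53], [-0.77, 2.02], [0.04, 2.7], [-1, 4.14], [0.28, 2.66], [-3.11, 3.11]. Speed limits (rad/s): [2.57, 2.57, 3.14, 3.14, 3.14, 3.14].

## Interface

Orientations are given as a unit quaternion [w, x, y, z].
In Python, from rig import r gives the robot as it stands.
- The arm moves only by the tool servo_tool, never from a script. Its argument "plan" is a list of rows, each an object of numbers: "dx", "dy", "dz": the shift along the tool's x, y, z in m; "wx", "wy", "wz": the turn, a rotation vector about the tool's x, y, z in rad; "grip": the finger opening in m, from 0 to 0.0918. In form: [{"dx": .., "dy": .., "dz": .., "wx": .., "wy": .., "wz": .., "grip": ..}, ...]. A call has 1 to 10 rows; each row is the pose to reach, as a shift and turn from the pose commanded when the call began, along the tool's axes at that moment; what a row does not reach only later rows make up. A row lasts 1/8 s, in which the tool goes at most 62.5 mm and 10.7 degrees, less where a joint would pass 70% of its speed; a pose out of reach is approached as far as the arm can. A call with a gripper value outside its range is refused whole. The fingers move at their own pace and stop on an object; the grip force is fixed at half the most. Time passes only in rows, so rows that repeat a pose let the fingers close. It gives the time, the measured TCP pose, the force, the opening and the grip force at its end, in the units of the state.
- r.observe(): the state, without advancing time (a new reading comes with each control period).
- r.capture(name): name is "scene" or "top" or "wrist"; returns (picture, depth): 480x640x3 uint8, red, green, blue; 480x640 float32, mm along the optical axis (not along the pixel's ray), 0 where there is no reading.
- r.get_calibration(name): a dict with "mtx" (3x3 intrinsics, pixels), "R" (3x3) and "t" (3): a world point X has camera coordinates R X + t. Camera axes: x right, y down, z forward; pixel columns grow to the right and rows downward; lengths in mm; the calibration is good to about 2 mm. A picture is of the moment at which its call begins: read the wrist's pose just before it. get_calibration takes no time and is no camera call; for the wrist camera it gives the pose at the moment of the call.
- r.sign_off(): hands the job in; it is judged then, once.
Trained networks look in the newest picture that a camera, given by its name, has taken for a name from the list of things; names that differ only in an ending like _2 or _b are one class to them, and where a whole thing is asked for, a point or a joint stands for the part that bears it (a point fixed in the world has none). Each returns a list of dicts, best first, with "score" (0 to 1); they miss things now and then, are a little off and sometimes report something else, mostly with a low value. They report only what shows in the picture. A call takes as long as a camera call. They do not tell look-alikes from the thing itself.
- r.masks_of(camera, query): "region" (480x640 bool, what is visible of it) and "rect" ([left, top, right, bottom] as shares, 0 to 1, of the picture: columns of its width, rows of its height, round what is visible of it).
- r.pinpoint(camera, query): "centre" ([column, row] as shares, 0 to 1, of the picture: columns of its width, rows of its height: a listed point, or the origin of a listed thing).
The state is a dict: "t": time; "joint_pos": joint angles; "dq": joint speeds; "tau": joint torques, N m; "position": TCP position; "tcp_rot": TCP orientation; "ft_force": force on the tool from outside, world axes, zero at the start; "wrist_torque": the same for the moment, N m; "opening": opening from 0.0 (shut) to 1.0 (fully open); "grip_force": force on a finger pad.
Only numpy, scipy, OpenCV 4.12 (cv2) and the standard library are available. Lean on these libraries where they do the work, as an engineer would, in place of code of your own. Each camera call takes 0.05 s, during which the arm holds its last target. There are 200 camera calls.

## Task

Assemble the wide pellet die on the base plate with the round recess: first seat the anvil (the plain short disc) in the recess, then stand the wide sleeve on the plate around the anvil, then lower the wide plunger, head up, into the sleeve until it rests on the anvil, and last lay the square pad flat and centred on the plunger's head. Leave the small sleeve, the small plunger, the jar and the brush where they are.

Things in the scene. Friction and masses are not known exactly. Their poses are not given: they have to be found in the camera images.
- base: the target: square plate of bare steel, 120 x 120 x 15, fixed to the bench, with one round recess in the middle of its top (48 across, 5 deep, its floor dark). Origin at the centre of the underside: the plate's top is 15 above it and the recess floor 10 above it. It lies at either of two places on the middle of the bench, at any yaw up to 30 degrees either way. (Sizes in mm.)
- other_base: not used: like plate (120 x 120 x 15, fixed), but with a SQUARE recess 40 x 40, 5 deep, its floor dark. Origin at the centre of the underside. (Sizes in mm.)
- anvil: plain solid steel disc with no mark on top, 42 diameter, 25 high, 0.16 to 0.26 kg, standing flat. Origin at the centre of the underside, z up its axis. Seated in the recess it has 3 play all round and its top stands 20 above the plate. (Sizes in mm.)
- sleeve: wide steel ring open at both ends, standing upright: 66 outside diameter, 50 bore, 50 high, wall 8, 0.36 to 0.59 kg. Origin on its axis at the lower end, z up its axis. It goes round the anvil with 4 play all round and stands on the plate's top. (Sizes in mm.)
- plunger: wide steel plunger standing on its stem, head up: stem 42 diameter and 40 long with a 3 chamfer at the foot, head 50 diameter and 14 thick; 54 high in all, with a dark spot 17 across in the middle of its flat top; 0.36 to 0.59 kg. Origin at the centre of the stem's foot, z up its axis. In the sleeve it has 4 play all round; resting on the anvil, the underside of its head stands 10 above the sleeve's rim. (Sizes in mm.)
- pad: solid square steel pad, 44 x 44, 22 high, 0.25 kg, lying flat. Origin at the centre of the underside, x and y square to its sides, z up. Any yaw will do on the plunger's head. (Sizes in mm.)
- small_sleeve: not used, leave alone: small steel ring, 44 outside diameter, 27 bore, 35 high, standing upright, loose. Origin on its axis at the lower end. (Sizes in mm.)
- small_plunger: not used, leave alone: small steel plunger standing on its stem (24 diameter), head 34 diameter, 40 high in all, with a dark spot on top, loose. Origin at the centre of the foot. (Sizes in mm.)
- jar: leave alone: amber sample jar with a white lid, 44 diameter, 55 high, loose, on the far side of the plates. Origin at the centre of the underside. (Sizes in mm.)
- brush: leave alone: bench brush about 170 long, lying loose at the far left. Origin on the bench under its middle, x along it towards the bristles. (Sizes in mm.)
Not all that is in view belongs to the job. Leave any green or orange look-alike of the anvil alone.

How it is judged (in metres and radians):
On the way, in this order (a step that is already met when the one before it is completed fails the run):
1. the anvil is seated in the round recess of the base and let go (z of anvil in the frame of base between 0.007 and 0.0125 m and horizontal distance between anvil and base below 0.006 m and angle between anvil's own z axis and vertical below 0.06 rad and contact force between anvil and the fingers below 0.1 N), for 0.2 s.
2. the wide sleeve stands on the base around the seated anvil and is let go (z of anvil in the frame of base between 0.007 and 0.0125 m and horizontal distance between anvil and base below 0.006 m and angle between each of anvil, sleeve's own z axis and vertical below 0.06 rad and z of sleeve in the frame of base between 0.012 and 0.018 m and horizontal distance between sleeve and anvil below 0.007 m and contact force between sleeve and the fingers below 0.1 N), for 0.2 s.
3. the wide plunger rests on the anvil inside the sleeve and is let go (z of anvil in the frame of base between 0.007 and 0.0125 m and horizontal distance between anvil and base below 0.006 m and angle between each of anvil, sleeve, plunger's own z axis and vertical below 0.06 rad and z of sleeve in the frame of base between 0.012 and 0.018 m and horizontal distance between sleeve and anvil below 0.007 m and z of plunger in the frame of anvil between 0.022 and 0.028 m and horizontal distance between plunger and sleeve below 0.007 m and contact force between plunger and the fingers below 0.1 N), for 0.2 s.
4. the pad lies flat on the plunger's head and is let go (z of plunger in the frame of anvil between 0.022 and 0.028 m and horizontal distance between plunger and sleeve below 0.007 m and angle between each of plunger, pad's own z axis and vertical below 0.06 rad and z of pad in the frame of plunger between 0.051 and 0.057 m and horizontal distance between pad and plunger below 0.01 m and contact force between pad and the fingers below 0.1 N), for 0.2 s.
At the end, for the whole second after the job is handed in: Anvil on the recess floor (within 6 mm of centre), sleeve on the plate within 7 mm of the anvil's axis, plunger standing on the anvil within 7 mm of the sleeve's axis, pad on its head within 10 mm of centre; all upright (0.06 rad), released, at rest; bystanders within 15 mm of their places (z of anvil in the frame of base between 0.007 and 0.0125 m and horizontal distance between anvil and base below 0.006 m and angle between each of anvil, sleeve, plunger, pad's own z axis and vertical below 0.06 rad and z of sleeve in the frame of base between 0.012 and 0.018 m and horizontal distance between sleeve and anvil below 0.007 m and z of plunger in the frame of anvil between 0.022 and 0.028 m and horizontal distance between plunger and sleeve below 0.007 m and z of pad in the frame of plunger between 0.051 and 0.057 m and horizontal distance between pad and plunger below 0.01 m and linear speed of each of anvil, sleeve, plunger, pad below 0.02 m/s); the robot touches nothing.
It fails at once if the small sleeve, small plunger, jar or brush is moved more than 15 mm (distance of any of small_sleeve, small_plunger, jar, brush from where it was at the start of the episode above 0.015 m).
It fails at once if the small sleeve, small plunger or jar is tipped over (angle between any of small_sleeve, small_plunger, jar's own z axis and vertical above 0.5 rad).
It also fails if it takes over 118 s, if anything falls off the work surface, if the arm or the gripper's body presses on something with over 40 N, if the wrist force passes 120 N, or if a joint passes its speed limit or range.

## Working session

There is one attempt and no reset: what is moved stays moved. The work goes in short steps, Python scripts to look and compute and a tool call to move; the robot and the scene stay as the last step left them, time stands still between calls to the robot, and variables do not carry over. Pictures are saved under pics/ and viewed, at most 14 in all, crops included, and the job is handed in when it is done.

Besides the shell and the picture viewer there is one more tool, called in YAML: its name, and indented under it one key for each argument. servo_tool: Moves the arm, as the interface text tells. Its arguments: {"type":"object","properties":{"plan":{"type":"array","items":{"type":"object","properties":{"dx":{"type":"number"},"dy":{"type":"number"},"dz":{"type":"number"},"wx":{"type":"number"},"wy":{"type":"number"},"wz":{"type":"number"},"grip":{"type":"number"}}}}},"required":["plan"]}

```bash
ls; mkdir -p pics; python3 - <<'E'
from rig import r
import cv2,numpy as np
s=r.observe();print({k:np.round(v,3).tolist() if not isinstance(v,float) else v for k,v in s.items()})
for c in ["top","scene"]:
    p,d=r.capture(c);cv2.imwrite(f"pics/{c}0.png",p[:,:,::-1]);np.save(f"{c}_d.npy",d)
    K=r.get_calibration(c);print(c,K['mtx'].tolist(),K['R'].round(3).tolist(),K['t'].round(1).tolist())
E
```

```text
pics
{'t': 0.0, 'joint_pos': [1.066, 0.343, 1.525, -0.0, 1.275, -0.146], 'dq': [0.0, 0.001, -0.001, -0.0, -0.001, -0.001], 'tau': [0.0, -43.124, -24.422, 0.072, 0.056, -0.0], 'position': [184.122, 491.199, 226.037], 'tcp_rot': [-0.0, 0.178, 0.984, -0.001], 'ft_force': [-0.181, 0.793, -0.026], 'wrist_torque': [0.024, 0.03, 0.037], 'grip_force': 0.0, 'opening': 1.0013518851863068}
top [[495.20271763839565, 0.0, 319.1092110127121], [0.0, 495.20271763839565, 233.24758104543236], [0.0, 0.0, 1.0]] [[-0.007, -1.0, -0.003], [-0.986, 0.007, -0.169], [0.169, 0.002, -0.986]] [-7.8, 592.5, 809.5]
scene [[486.1740887950462, 0.0, 313.1450445274461], [0.0, 486.1740887950462, 243.8129249086078], [0.0, 0.0, 1.0]] [[0.432, 0.902, 0.006], [0.652, -0.308, -0.693], [-0.623, 0.304, -0.721]] [-244.3, -342.3, 1291.4]
```

View pics/top0.png

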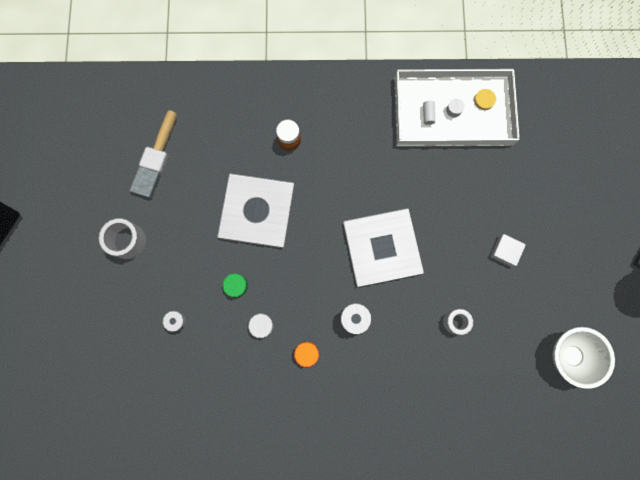

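View pics/scene0.png

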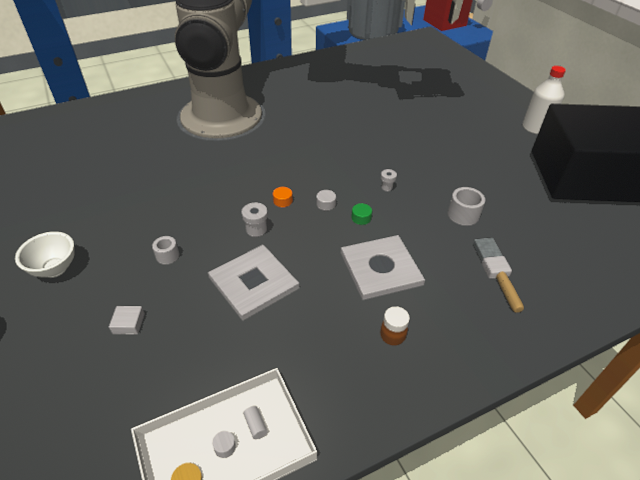

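```bash
cat > h.py <<'E'
from rig import r
import cv2,numpy as np
def cap(c,name=None):
    K=r.get_calibration(c);p,d=r.capture(c)
    if name: cv2.imwrite(f"pics/{name}.png",p[:,:,::-1])
    return K,p,d
def ray(K,u,v,z):
    "world point at height z seen at pixel u,v"
    R=np.array(K['R']);t=np.array(K['t']);o=-R.T@t
    g=R.T@np.linalg.inv(K['mtx'])@np.array([u,v,1.]);return o+g*(z-o[2])/g[2]
def cloud(K,d):
    v,u=np.mgrid[:480,:640];M=np.array(K['mtx'])
    P=np.stack([(u-M[0,2])/M[0,0]*d,(v-M[1,2])/M[1,1]*d,d],-1)
    return (P-np.array(K['t']))@np.array(K['R'])
def proj(K,X):
    c=np.array(K['R'])@np.array(X,float)+np.array(K['t']);q=np.array(K['mtx'])@c;return q[:2]/q[2]
E
python3 - <<'E'
from h import *
K,p,d=cap("top");W=cloud(K,d)
for n in ["base","other_base","anvil","sleeve","plunger","pad","small_sleeve","small_plunger","jar","brush"]:
    for m in r.masks_of("top",n)[:3]:
        g=m['region']&(d>0);q=W[g]
        if len(q)<5: continue
        zt=np.percentile(q[:,2],90);top=q[abs(q[:,2]-zt)<3]
        b=(np.array(m['rect'])*[640,480,640,480]).round().astype(int).tolist()
        (cx,cy),rad=cv2.minEnclosingCircle(top[:,:2].astype(np.float32))
        print(n,round(m['score'],2),b,'ztop',zt.round(1),'mean',top.mean(0).round(1),'circ',round(cx,1),round(cy,1),round(rad,1))
    print('   pin',[(round(k['score'],2),(np.array(k['centre'])*[640,480]).round().tolist()) for k in r.pinpoint("top",n)[:3]])
E
```

```text
base 0.88 [218, 176, 296, 251] ztop 17.2 mean [641.5 103.2  16. ] circ 641.6 102.1 82.7
base 0.26 [489, 235, 526, 268] ztop 23.7 mean [ 564.6 -350.7   22.5] circ 564.6 -350.8 28.7
   pin [(0.62, [256.0, 214.0])]
other_base 0.93 [342, 212, 423, 287] ztop 17.1 mean [ 571.4 -126.5   15.9] circ 571.2 -127.0 81.8
   pin [(0.71, [380.0, 249.0])]
anvil 0.87 [296, 341, 319, 367] ztop 27.4 mean [386.1  11.3  26.1] circ 386.5 11.7 20.5
anvil 0.71 [247, 316, 272, 340] ztop 27.3 mean [434.5  91.1  26. ] circ 434.7 90.8 20.7
anvil 0.69 [225, 274, 250, 298] ztop 27.3 mean [505.9 137.6  26. ] circ 505.9 137.3 20.3
   pin [(0.95, [260.0, 326.0]), (0.75, [238.0, 286.0]), (0.73, [309.0, 352.0])]
sleeve 0.89 [104, 222, 146, 256] ztop 51.3 mean [587.  336.5  50.5] circ 587.9 337.2 32.8
   pin [(0.64, [130.0, 241.0])]
plunger 0.9 [338, 306, 373, 332] ztop 56.4 mean [445.6 -73.3  55. ] circ 446.0 -73.1 24.8
plunger 0.46 [444, 309, 473, 336] ztop 36.7 mean [ 439.1 -251.6   35.6] circ 439.4 -252.2 21.0
   pin [(0.59, [353.0, 319.0])]
pad 0.65 [494, 235, 526, 267] ztop 23.7 mean [ 564.5 -350.4   22.5] circ 564.7 -350.1 28.4
   pin [(0.81, [506.0, 250.0])]
small_sleeve 0.59 [445, 308, 471, 336] ztop 36.6 mean [ 439.3 -252.7   35.6] circ 439.7 -252.7 21.6
   pin [(0.65, [455.0, 320.0])]
small_plunger 0.72 [163, 309, 185, 331] ztop 42.5 mean [444.1 238.1  41.2] circ 444.3 238.3 16.7
   pin [(0.74, [181.0, 318.0]), (0.21, [132.0, 241.0])]
jar 0.85 [274, 119, 302, 150] ztop 56.6 mean [778.4  43.7  55.5] circ 778.8 42.9 20.2
   pin [(0.7, [289.0, 139.0]), (0.31, [505.0, 253.0])]
brush 0.75 [130, 112, 177, 197] ztop 21.2 mean [740.4 294.   20. ] circ 752.8 291.1 84.5
   pin [(0.71, [160.0, 152.0])]
```

The round-recess base is at about (641, 102) mm, pixel (256,211). The plain anvil is the grey disc at (260,326). The wide sleeve is at (118,238), the wide plunger at (356,319) and the pad at (509,250). The green and orange discs and the tray parts are look-alikes. I'm moving above the anvil first.

```bash
cat >> h.py <<'E'
def delta(tx,ty,tz,yaw=None):
    "tool-frame shift (m) to world TCP target (mm); yaw = heading of tool y (deg)"
    s=r.observe();w,x,y,z=s['tcp_rot'];from scipy.spatial.transform import Rotation as Ro
    R=Ro.from_quat([x,y,z,w]).as_matrix();d=R.T@(np.array([tx,ty,tz])-s['position'])/1000
    h=np.degrees(np.arctan2(R[1,1],R[0,1]));o=''
    if yaw is not None: o='wz %.3f'%(-np.radians((yaw-h+90)%180-90))
    print('pos',np.round(s['position'],1),'head %.1f'%h,'tilt',np.round(R[:2,2],4),'d',d.round(4),o,'t',s['t'])
E
python3 - <<'E'
from h import *
delta(434.7,91,170,121)
E
```

```text
pos [184.3 491.6 226.7] head 69.4 tilt [0.     0.0001] d [-0.3751 -0.2872  0.0567] wz -0.900 t 1.15
```

servo_tool:
  plan:
    - {"dx": -0.02,"dy": -0.015,"dz": 0.003,"wz": -0.1}
    - {"dx": -0.06,"dy": -0.045,"dz": 0.01,"wz": -0.25}
    - {"dx": -0.375,"dy": -0.287,"dz": 0.057,"wz": -0.9}
    - {"dx": -0.375,"dy": -0.287,"dz": 0.057,"wz": -0.9}
    - {"dx": -0.375,"dy": -0.287,"dz": 0.057,"wz": -0.9}
    - {"dx": -0.375,"dy": -0.287,"dz": 0.057,"wz": -0.9}
    - {"dx": -0.375,"dy": -0.287,"dz": 0.057,"wz": -0.9}
    - {"dx": -0.375,"dy": -0.287,"dz": 0.057,"wz": -0.9}
    - {"dx": -0.375,"dy": -0.287,"dz": 0.057,"wz": -0.9}
    - {"dx": -0.375,"dy": -0.287,"dz": 0.057,"wz": -0.9}

```text
$.plan[0]: bad value
```

```bash
python3 - <<'E'
from h import *
delta(434.7,91,8,121)
K,p,d=cap("wrist","w1");W=cloud(K,d)
for m in r.masks_of("wrist","anvil")[:3]:
    g=m['region']&(d>0);q=W[g]
    zt=np.percentile(q[:,2],90);top=q[abs(q[:,2]-zt)<3]
    (cx,cy),rad=cv2.minEnclosingCircle(top[:,:2].astype(np.float32))
    print(round(m['score'],2),np.round(np.array(m['rect'])*[640,480,640,480]),zt.round(1),top.mean(0).round(1),round(cx,1),round(cy,1),round(rad,1))
E
```

```text
pos [184.3 491.6 226.7] head 69.4 tilt [0.     0.0001] d [-0.3751 -0.2872  0.2187] wz -0.900 t 1.15
```

View pics/w1.png

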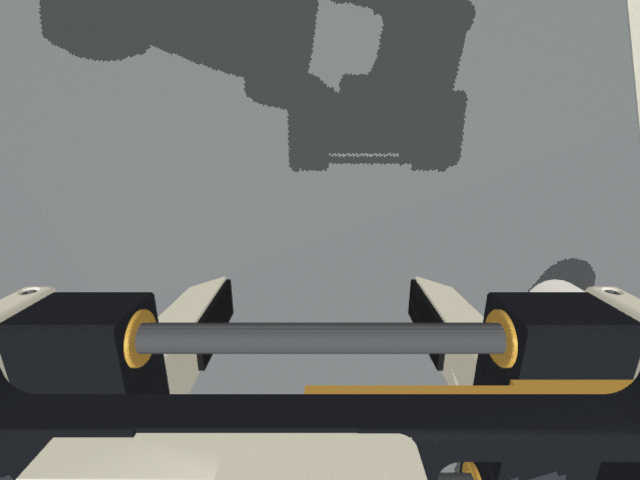

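The wrist view shows the open fingers at the bottom, around rows 280–370, and bare bench ahead. The move was refused because each row needs every key.

servo_tool:
  plan:
    - {"dx": -0.02,"dy": -0.015,"dz": 0.003,"wx": 0,"wy": 0,"wz": -0.1,"grip": 0.0918}
    - {"dx": -0.06,"dy": -0.045,"dz": 0.01,"wx": 0,"wy": 0,"wz": -0.25,"grip": 0.0918}
    - {"dx": -0.375,"dy": -0.287,"dz": 0.057,"wx": 0,"wy": 0,"wz": -0.9,"grip": 0.0918}
    - {"dx": -0.375,"dy": -0.287,"dz": 0.057,"wx": 0,"wy": 0,"wz": -0.9,"grip": 0.0918}
    - {"dx": -0.375,"dy": -0.287,"dz": 0.057,"wx": 0,"wy": 0,"wz": -0.9,"grip": 0.0918}
    - {"dx": -0.375,"dy": -0.287,"dz": 0.057,"wx": 0,"wy": 0,"wz": -0.9,"grip": 0.0918}
    - {"dx": -0.375,"dy": -0.287,"dz": 0.057,"wx": 0,"wy": 0,"wz": -0.9,"grip": 0.0918}
    - {"dx": -0.375,"dy": -0.287,"dz": 0.057,"wx": 0,"wy": 0,"wz": -0.9,"grip": 0.0918}
    - {"dx": -0.375,"dy": -0.287,"dz": 0.057,"wx": 0,"wy": 0,"wz": -0.9,"grip": 0.0918}
    - {"dx": -0.375,"dy": -0.287,"dz": 0.057,"wx": 0,"wy": 0,"wz": -0.9,"grip": 0.0918}

```text
t: 2.5
position: [436.4, 87.8, 169.3]
tcp_rot: [-0.0, -0.264, 0.964, -0.0]
ft_force: [-0.6, 0.4, -0.3]
opening: 1.004
grip_force: 0.0
```

```bash
cat >> h.py <<'E'
def find(cam,name,pic=None):
    K,p,d=cap(cam,pic);W=cloud(K,d)
    for m in r.masks_of(cam,name)[:3]:
        q=W[m['region']&(d>0)]
        if len(q)<20: continue
        zt=np.percentile(q[:,2],90);top=q[abs(q[:,2]-zt)<3]
        (cx,cy),rad=cv2.minEnclosingCircle(top[:,:2].astype(np.float32));mr=cv2.minAreaRect(top[:,:2].astype(np.float32))
        print(name,round(m['score'],2),np.round(np.array(m['rect'])*[640,480,640,480]),'z %.1f'%zt,top.mean(0).round(1),'circ',round(cx,1),round(cy,1),round(rad,1),'rect',np.round(mr[0]+mr[1]+(mr[2],),1))
E
python3 - <<'E'
from h import *
delta(434.7,91,8,121)
find("wrist","anvil","w2")
E
```

```text
pos [436.4  87.8 169.3] head 120.6 tilt [ 0.0001 -0.0005] d [-0.0002  0.0037  0.1613] wz -0.006 t 2.5
anvil 0.89 [299. 202. 350. 254.] z 25.7 [435.8  91.7  24.8] circ 436.3 92.0 20.7 rect [436.3  92.2  40.9  40.3  20.4]
anvil 0.79 [246. 110. 300. 162.] z 25.8 [387.2  12.2  24.9] circ 387.6 12.3 20.8 rect [387.7  12.2  40.6  40.1  29.7]
anvil 0.56 [308. 279. 347. 320.] z 25.6 [504.2 136.9  24.7] circ 506.1 138.2 20.5 rect [503.3 136.6  34.3  39.4  31.5]
```

View pics/w2.png

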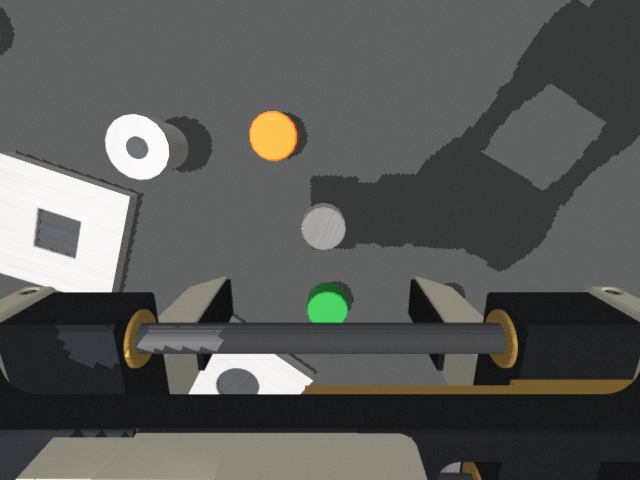

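Anvil grey at pixel (324,227) → (436.2, 92.1), consistent with the top camera to within 2 mm. I'm descending to grasp it.

servo_tool:
  plan:
    - {"dx": -0.002,"dy": 0.004,"dz": 0.05,"wx": 0,"wy": 0,"wz": 0,"grip": 0.0918}
    - {"dx": -0.002,"dy": 0.004,"dz": 0.1,"wx": 0,"wy": 0,"wz": 0,"grip": 0.0918}
    - {"dx": -0.002,"dy": 0.004,"dz": 0.14,"wx": 0,"wy": 0,"wz": 0,"grip": 0.0918}
    - {"dx": -0.002,"dy": 0.004,"dz": 0.155,"wx": 0,"wy": 0,"wz": 0,"grip": 0.0918}
    - {"dx": -0.002,"dy": 0.004,"dz": 0.161,"wx": 0,"wy": 0,"wz": 0,"grip": 0.0918}
    - {"dx": -0.002,"dy": 0.004,"dz": 0.161,"wx": 0,"wy": 0,"wz": 0,"grip": 0.0918}
    - {"dx": -0.002,"dy": 0.004,"dz": 0.161,"wx": 0,"wy": 0,"wz": 0,"grip": 0.03}
    - {"dx": -0.002,"dy": 0.004,"dz": 0.161,"wx": 0,"wy": 0,"wz": 0,"grip": 0.03}
    - {"dx": -0.002,"dy": 0.004,"dz": 0.161,"wx": 0,"wy": 0,"wz": 0,"grip": 0.03}
    - {"dx": -0.002,"dy": 0.004,"dz": 0.161,"wx": 0,"wy": 0,"wz": 0,"grip": 0.03}

```text
t: 3.85
position: [434.4, 95.6, 8.9]
tcp_rot: [0.0, -0.267, 0.964, 0.0]
ft_force: [-0.1, -0.1, -0.9]
opening: 0.617
grip_force: 0.0
```

```bash
python3 - <<'E'
from h import *
delta(643,104,100)
print(r.observe()['opening'],r.observe()['grip_force'])
E
```

```text
pos [434.4  95.6   8.9] head 121.0 tilt [0.0004 0.0001] d [-0.1831 -0.1002 -0.091 ]  t 3.85
0.6173700829042051 0.0
```

servo_tool:
  plan:
    - {"dx": 0,"dy": -0.004,"dz": 0,"wx": 0,"wy": 0,"wz": 0,"grip": 0.055}
    - {"dx": 0,"dy": -0.004,"dz": 0,"wx": 0,"wy": 0,"wz": 0,"grip": 0.055}
    - {"dx": 0,"dy": -0.004,"dz": 0,"wx": 0,"wy": 0,"wz": 0,"grip": 0.03}
    - {"dx": 0,"dy": -0.004,"dz": 0,"wx": 0,"wy": 0,"wz": 0,"grip": 0.03}
    - {"dx": 0,"dy": -0.004,"dz": 0,"wx": 0,"wy": 0,"wz": 0,"grip": 0.03}
    - {"dx": 0,"dy": -0.004,"dz": 0,"wx": 0,"wy": 0,"wz": 0,"grip": 0.03}
    - {"dx": 0,"dy": -0.004,"dz": 0,"wx": 0,"wy": 0,"wz": 0,"grip": 0.03}
    - {"dx": 0,"dy": -0.004,"dz": 0,"wx": 0,"wy": 0,"wz": 0,"grip": 0.03}

```text
t: 4.85
position: [436.4, 92.3, 8.7]
tcp_rot: [0.0, -0.267, 0.964, 0.0]
ft_force: [0.2, -0.8, -1.7]
opening: 0.449
grip_force: 30.0
```

```bash
python3 - <<'E'
from h import *
delta(643,104,150)
print(r.observe()['opening'],r.observe()['grip_force'])
E
```

```text
pos [436.4  92.3   8.7] head 121.0 tilt [-0.      0.0001] d [-0.1831 -0.0964 -0.1413]  t 4.85
0.4490914307543237 29.999786338303238
```

servo_tool:
  plan:
    - {"dx": 0,"dy": 0,"dz": -0.02,"wx": 0,"wy": 0,"wz": 0,"grip": 0.03}
    - {"dx": 0,"dy": 0,"dz": -0.07,"wx": 0,"wy": 0,"wz": 0,"grip": 0.03}
    - {"dx": -0.03,"dy": -0.016,"dz": -0.11,"wx": 0,"wy": 0,"wz": 0,"grip": 0.03}
    - {"dx": -0.08,"dy": -0.042,"dz": -0.141,"wx": 0,"wy": 0,"wz": 0,"grip": 0.03}
    - {"dx": -0.13,"dy": -0.068,"dz": -0.141,"wx": 0,"wy": 0,"wz": 0,"grip": 0.03}
    - {"dx": -0.165,"dy": -0.087,"dz": -0.141,"wx": 0,"wy": 0,"wz": 0,"grip": 0.03}
    - {"dx": -0.183,"dy": -0.096,"dz": -0.141,"wx": 0,"wy": 0,"wz": 0,"grip": 0.03}
    - {"dx": -0.183,"dy": -0.096,"dz": -0.141,"wx": 0,"wy": 0,"wz": 0,"grip": 0.03}
    - {"dx": -0.183,"dy": -0.096,"dz": -0.141,"wx": 0,"wy": 0,"wz": 0,"grip": 0.03}
    - {"dx": -0.183,"dy": -0.096,"dz": -0.141,"wx": 0,"wy": 0,"wz": 0,"grip": 0.03}

```text
t: 6.1
position: [641.8, 104.3, 149.9]
tcp_rot: [-0.0, -0.267, 0.964, 0.0]
ft_force: [-1.1, 0.3, -2.1]
opening: 0.45
grip_force: 30.0
```

```bash
cat > rec.py <<'E'
from h import *
import sys
delta(643,104,40)
find("wrist","base",sys.argv[1])
K,p,d=cap("wrist");W=cloud(K,d)
hsv=cv2.cvtColor(p,cv2.COLOR_RGB2HSV)
# recess floor: dark pixels close to 10 mm high within 40 mm of the nominal centre
m=(hsv[...,2]<110)&(abs(W[...,2]-10)<3)&(np.hypot(W[...,0]-643,W[...,1]-104)<40)&(d>0)
n,l,st,ce=cv2.connectedComponentsWithStats(m.astype(np.uint8));i=1+st[1:,4].argmax()
q=W[l==i];h=cv2.convexHull(q[:,:2].astype(np.float32))
print('floor n',len(q),q.mean(0).round(1),'circ',cv2.minEnclosingCircle(h),'ell',cv2.fitEllipse(h),st[i])
E
python3 rec.py w3
```

```text
pos [641.8 104.3 149.9] head 121.0 tilt [-0.0006  0.0001] d [-0.0009 -0.0009  0.1099]  t 6.1
base 0.96 [225. 136. 410. 282.] z 15.7 [631.1  95.4  14.9] circ 643.4 103.5 83.2 rect [644.4 104.1 120.3 120.3  81.1]
floor n 2059 [644.5 104.1  10.4] circ ((644.5633544921875, 104.01861572265625), 24.076576232910156) ell ((644.7003784179688, 104.13745880126953), (47.14015579223633, 47.8077278137207), 32.22406768798828) [ 292  205   53   50 2059]
```

View pics/w3.png

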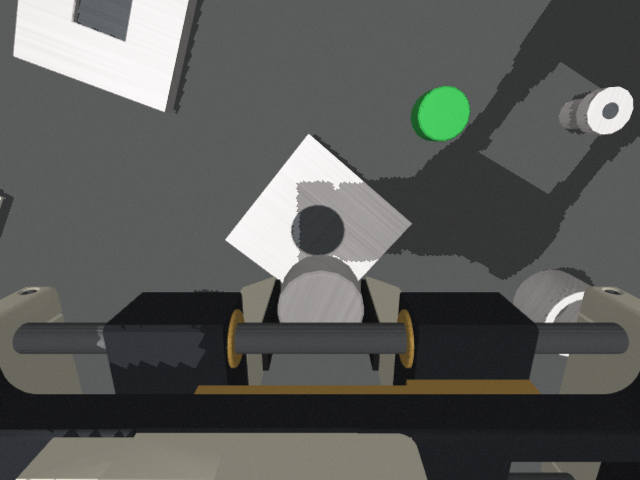

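Recess at pixel (318,230), fully visible (radius 24.1 mm as it should be) at (644.5, 104.1). The anvil is held at (321,300). Next I'll measure the anvil's offset in the hand.

```bash
python3 - <<'E'
from h import *
s=r.observe();P=s['position'];K,p,d=cap("wrist");W=cloud(K,d)
m=(abs(W[...,2]-(P[2]+16.3))<4)&(np.hypot(W[...,0]-P[0],W[...,1]-P[1])<30)&(d>0)
v,u=np.nonzero(m);print(len(v),u.min(),u.max(),v.min(),v.max())
k=m&(np.arange(640)[None]>272)&(np.arange(640)[None]<370)&(np.arange(480)[:,None]<322)
q=W[k];print(P,q.mean(0))
from scipy.optimize import least_squares
# front arc of the disc edge: for each column topmost pixel
cols=[c for c in range(285,358) if k[:,c].any()]
e=np.array([W[np.nonzero(k[:,c])[0][0],c] for c in cols])
f=least_squares(lambda a:np.hypot(e[:,0]-a[0],e[:,1]-a[1])-21,P[:2],loss='soft_l1')
print('anvil centre',f.x,np.abs(f.fun).mean(),'z',e[:,2].mean())
delta(644.5,104.1,50)
E
```

```text
4243 258 380 268 321
[642.33088789 104.26493262 150.13411831] [636.23552969 101.3957718  166.13369306]
anvil centre [642.51921275 105.12504395] 0.16477667960500555 z 163.25815020374804
pos [642.4 104.2 150.1] head 121.0 tilt [0.0003 0.0001] d [-0.0017 -0.0012  0.1001]  t 6.3
```

servo_tool:
  plan:
    - {"dx": -0.001,"dy": -0.001,"dz": 0.03,"wx": 0,"wy": 0,"wz": 0,"grip": 0.03}
    - {"dx": -0.001,"dy": -0.001,"dz": 0.07,"wx": 0,"wy": 0,"wz": 0,"grip": 0.03}
    - {"dx": -0.001,"dy": -0.001,"dz": 0.1,"wx": 0,"wy": 0,"wz": 0,"grip": 0.03}
    - {"dx": -0.001,"dy": -0.001,"dz": 0.115,"wx": 0,"wy": 0,"wz": 0,"grip": 0.03}
    - {"dx": -0.001,"dy": -0.001,"dz": 0.115,"wx": 0,"wy": 0,"wz": 0,"grip": 0.03}
    - {"dx": -0.001,"dy": -0.001,"dz": 0.115,"wx": 0,"wy": 0,"wz": 0,"grip": 0.03}
    - {"dx": -0.001,"dy": -0.001,"dz": 0.115,"wx": 0,"wy": 0,"wz": 0,"grip": 0.03}

```text
t: 7.18
position: [645.0, 103.9, 36.3]
tcp_rot: [0.001, -0.267, 0.964, -0.0]
ft_force: [0.4, -0.2, -2.0]
opening: 0.444
grip_force: 30.0
```

```bash
python3 - <<'E'
from h import *
s=r.observe();P=s['position'];K,p,d=cap("wrist","w4");W=cloud(K,d)
delta(644.5,104.1,19)
k=(abs(W[...,2]-(P[2]+16.3))<4)&(np.hypot(W[...,0]-P[0],W[...,1]-P[1])<30)&(d>0)&(np.arange(480)[:,None]<322)
cols=[c for c in range(285,358) if k[:,c].any()]
e=np.array([W[np.nonzero(k[:,c])[0][0],c] for c in cols])
from scipy.optimize import least_squares
f=least_squares(lambda a:np.hypot(e[:,0]-a[0],e[:,1]-a[1])-21,P[:2],loss='soft_l1')
print('anvil centre',f.x,np.abs(f.fun).mean(),'z',e[:,2].mean())
E
```

```text
pos [644.8 103.9  36. ] head 121.0 tilt [0.0023 0.0001] d [0.0002 0.0003 0.017 ]  t 7.225
anvil centre [645.0842519  104.74789642] 0.1748382326467532 z 49.34027249664175
```

servo_tool:
  plan:
    - {"dx": 0.0005,"dy": 0,"dz": 0.006,"wx": 0,"wy": 0,"wz": 0,"grip": 0.03}
    - {"dx": 0.0005,"dy": 0,"dz": 0.011,"wx": 0,"wy": 0,"wz": 0,"grip": 0.03}
    - {"dx": 0.0005,"dy": 0,"dz": 0.014,"wx": 0,"wy": 0,"wz": 0,"grip": 0.03}
    - {"dx": 0.0005,"dy": 0,"dz": 0.0165,"wx": 0,"wy": 0,"wz": 0,"grip": 0.03}
    - {"dx": 0.0005,"dy": 0,"dz": 0.0165,"wx": 0,"wy": 0,"wz": 0,"grip": 0.03}
    - {"dx": 0.0005,"dy": 0,"dz": 0.0165,"wx": 0,"wy": 0,"wz": 0,"grip": 0.03}

```text
t: 7.98
position: [643.6, 103.6, 18.7]
tcp_rot: [0.0, -0.267, 0.964, 0.0]
ft_force: [-2.7, -0.6, 4.1]
opening: 0.446
grip_force: 30.0
```

```bash
python3 - <<'E'
from h import *
delta(644.5,104.1,19)
s=r.observe();print(s['ft_force'],s['grip_force'])
E
```

```text
pos [643.6 103.6  18.7] head 121.0 tilt [0.0001 0.    ] d [-0.001  -0.0001 -0.0003]  t 7.975
[-2.71532578 -0.62999426  4.06373013] 30.00082811457105
```

servo_tool:
  plan:
    - {"dx": 0,"dy": 0,"dz": 0,"wx": 0,"wy": 0,"wz": 0,"grip": 0.0918}
    - {"dx": 0,"dy": 0,"dz": 0,"wx": 0,"wy": 0,"wz": 0,"grip": 0.0918}
    - {"dx": 0,"dy": 0,"dz": 0,"wx": 0,"wy": 0,"wz": 0,"grip": 0.0918}
    - {"dx": 0,"dy": 0,"dz": -0.01,"wx": 0,"wy": 0,"wz": 0,"grip": 0.0918}
    - {"dx": 0,"dy": 0,"dz": -0.04,"wx": 0,"wy": 0,"wz": 0,"grip": 0.0918}
    - {"dx": 0,"dy": 0,"dz": -0.09,"wx": 0,"wy": 0,"wz": 0,"grip": 0.0918}
    - {"dx": 0,"dy": 0,"dz": -0.151,"wx": 0,"wy": 0,"wz": 0,"grip": 0.0918}
    - {"dx": 0,"dy": 0,"dz": -0.151,"wx": 0,"wy": 0,"wz": 0,"grip": 0.0918}
    - {"dx": 0,"dy": 0,"dz": -0.151,"wx": 0,"wy": 0,"wz": 0,"grip": 0.0918}

```text
t: 9.1
position: [643.4, 103.6, 169.4]
tcp_rot: [0.0, -0.267, 0.964, 0.0]
ft_force: [0.3, -0.3, -0.4]
opening: 0.996
grip_force: 0.0
```

```bash
python3 - <<'E'
from h import *
delta(589,338,170)
find("wrist","anvil","w5"); find("wrist","base")
E
```

```text
pos [643.4 103.6 169.4] head 121.0 tilt [0.0002 0.0001] d [-0.0742  0.2289 -0.0006]  t 9.1
anvil 0.97 [295. 202. 346. 251.] z 35.8 [642.5 104.1  34.8] circ 643.1 104.3 20.9 rect [643.1 104.5  41.   40.7  41. ]
anvil 0.56 [406.  88. 459. 140.] z 26.0 [507.7 138.2  25.1] circ 507.8 138.8 20.8 rect [507.7 138.3  40.3  40.6  77. ]
base 0.95 [230. 134. 406. 305.] z 15.8 [640.9 102.2  14.9] circ 643.4 104.0 83.7 rect [644.3 104.  120.2 120.2  81.2]
```

View pics/w5.png

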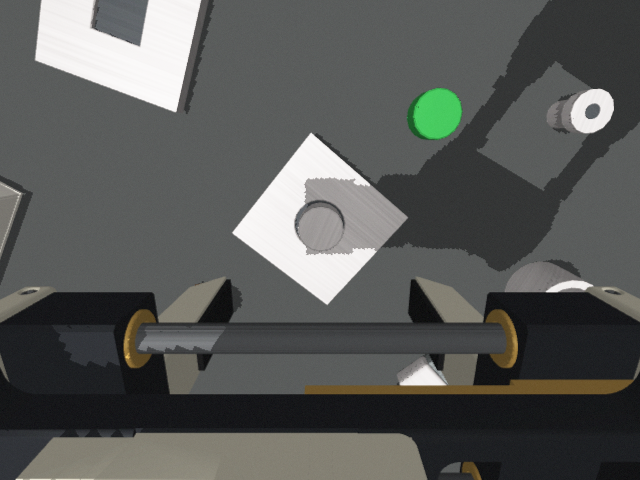

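The anvil is seated at pixel (320,226): top at 35 mm, about 1 mm off centre. On to the sleeve.

servo_tool:
  plan:
    - {"dx": -0.01,"dy": 0.03,"dz": 0,"wx": 0,"wy": 0,"wz": 0,"grip": 0.0918}
    - {"dx": -0.03,"dy": 0.09,"dz": 0,"wx": 0,"wy": 0,"wz": 0,"grip": 0.0918}
    - {"dx": -0.05,"dy": 0.15,"dz": 0,"wx": 0,"wy": 0,"wz": 0,"grip": 0.0918}
    - {"dx": -0.067,"dy": 0.205,"dz": 0,"wx": 0,"wy": 0,"wz": 0,"grip": 0.0918}
    - {"dx": -0.074,"dy": 0.229,"dz": 0,"wx": 0,"wy": 0,"wz": 0,"grip": 0.0918}
    - {"dx": -0.074,"dy": 0.229,"dz": 0,"wx": 0,"wy": 0,"wz": 0,"grip": 0.0918}
    - {"dx": -0.074,"dy": 0.229,"dz": 0,"wx": 0,"wy": 0,"wz": 0,"grip": 0.0918}
    - {"dx": -0.074,"dy": 0.229,"dz": 0,"wx": 0,"wy": 0,"wz": 0,"grip": 0.0918}
    - {"dx": -0.074,"dy": 0.229,"dz": 0,"wx": 0,"wy": 0,"wz": 0,"grip": 0.0918}

```text
t: 10.42
position: [589.7, 336.8, 169.4]
tcp_rot: [0.0, -0.266, 0.964, -0.0]
ft_force: [0.3, -0.0, 0.1]
opening: 1.002
grip_force: 0.0
```

```bash
python3 - <<'E'
from h import *
delta(589,338,16)
find("wrist","sleeve","w6")
E
```

```text
pos [589.7 336.8 169.4] head 120.9 tilt [0.0001 0.    ] d [-0.      0.0014  0.1534]  t 10.425
sleeve 0.92 [285. 191. 359. 268.] z 50.4 [588.5 338.3  49.7] circ 590.2 338.8 32.8 rect [589.7 338.9  64.5  63.9  40.5]
```

servo_tool:
  plan:
    - {"dx": -0.0015,"dy": 0,"dz": 0.03,"wx": 0,"wy": 0,"wz": 0,"grip": 0.0918}
    - {"dx": -0.0015,"dy": 0,"dz": 0.08,"wx": 0,"wy": 0,"wz": 0,"grip": 0.0918}
    - {"dx": -0.0015,"dy": 0,"dz": 0.12,"wx": 0,"wy": 0,"wz": 0,"grip": 0.0918}
    - {"dx": -0.0015,"dy": 0,"dz": 0.145,"wx": 0,"wy": 0,"wz": 0,"grip": 0.0918}
    - {"dx": -0.0015,"dy": 0,"dz": 0.153,"wx": 0,"wy": 0,"wz": 0,"grip": 0.0918}
    - {"dx": -0.0015,"dy": 0,"dz": 0.153,"wx": 0,"wy": 0,"wz": 0,"grip": 0.0918}
    - {"dx": -0.0015,"dy": 0,"dz": 0.153,"wx": 0,"wy": 0,"wz": 0,"grip": 0.0918}

```text
t: 11.4
position: [591.4, 339.2, 17.9]
tcp_rot: [0.001, -0.267, 0.964, 0.0]
ft_force: [-0.5, 0.6, 0.2]
opening: 0.999
grip_force: 0.0
```

```bash
python3 - <<'E'
from h import *
delta(590.1,338.9,16)
E
```

```text
pos [591.4 339.2  17.9] head 121.0 tilt [0.0026 0.0012] d [0.0012 0.0004 0.0019]  t 11.4
```

Close, with 1 mm trim, then check.

servo_tool:
  plan:
    - {"dx": 0.0005,"dy": 0,"dz": 0,"wx": 0,"wy": 0,"wz": 0,"grip": 0.0918}
    - {"dx": 0.0005,"dy": 0,"dz": 0,"wx": 0,"wy": 0,"wz": 0,"grip": 0.05}
    - {"dx": 0.0005,"dy": 0,"dz": 0,"wx": 0,"wy": 0,"wz": 0,"grip": 0.05}
    - {"dx": 0.0005,"dy": 0,"dz": 0,"wx": 0,"wy": 0,"wz": 0,"grip": 0.05}
    - {"dx": 0.0005,"dy": 0,"dz": 0,"wx": 0,"wy": 0,"wz": 0,"grip": 0.05}
    - {"dx": 0.0005,"dy": 0,"dz": 0,"wx": 0,"wy": 0,"wz": 0,"grip": 0.05}

```text
t: 12.15
position: [590.0, 338.5, 16.3]
tcp_rot: [0.0, -0.267, 0.964, -0.0]
ft_force: [0.6, -1.6, 1.0]
opening: 0.72
grip_force: 30.0
```

```bash
python3 - <<'E'
from h import *
delta(643.1,104.3,120)
s=r.observe();print(s['ft_force'],s['grip_force'],s['opening'])
E
```

```text
pos [590.  338.5  16.3] head 121.0 tilt [0.0002 0.    ] d [ 0.0752 -0.2281 -0.1036]  t 12.15
[ 0.58874932 -1.61017391  1.00908373] 30.000043641775846 0.7198128931142217
```

servo_tool:
  plan:
    - {"dx": 0,"dy": 0,"dz": -0.02,"wx": 0,"wy": 0,"wz": 0,"grip": 0.05}
    - {"dx": 0,"dy": 0,"dz": -0.06,"wx": 0,"wy": 0,"wz": 0,"grip": 0.05}
    - {"dx": 0.01,"dy": -0.03,"dz": -0.104,"wx": 0,"wy": 0,"wz": 0,"grip": 0.05}
    - {"dx": 0.025,"dy": -0.08,"dz": -0.104,"wx": 0,"wy": 0,"wz": 0,"grip": 0.05}
    - {"dx": 0.045,"dy": -0.135,"dz": -0.104,"wx": 0,"wy": 0,"wz": 0,"grip": 0.05}
    - {"dx": 0.062,"dy": -0.185,"dz": -0.104,"wx": 0,"wy": 0,"wz": 0,"grip": 0.05}
    - {"dx": 0.072,"dy": -0.217,"dz": -0.104,"wx": 0,"wy": 0,"wz": 0,"grip": 0.05}
    - {"dx": 0.075,"dy": -0.228,"dz": -0.104,"wx": 0,"wy": 0,"wz": 0,"grip": 0.05}
    - {"dx": 0.075,"dy": -0.228,"dz": -0.104,"wx": 0,"wy": 0,"wz": 0,"grip": 0.05}
    - {"dx": 0.075,"dy": -0.228,"dz": -0.104,"wx": 0,"wy": 0,"wz": 0,"grip": 0.05}

```text
t: 13.4
position: [642.7, 105.9, 120.3]
tcp_rot: [-0.0, -0.268, 0.963, 0.0]
ft_force: [0.0, -0.6, -3.8]
opening: 0.718
grip_force: 30.0
```

```bash
python3 - <<'E'
from h import *
delta(643.1,104.3,35)
K,p,d=cap("wrist","w7");W=cloud(K,d);s=r.observe();P=s['position'];print(P)
zt=P[2]-16.3+50
k=(abs(W[...,2]-zt)<3)&(np.hypot(W[...,0]-P[0],W[...,1]-P[1])<40)&(d>0)&(np.arange(480)[:,None]<322)
from scipy.optimize import least_squares
e=[];cols=range(255,385)
for c in cols:
    v=np.nonzero(k[:,c])[0]
    if len(v): e.append(W[v[0],c])
e=np.array(e)
for w in (33,):
    f=least_squares(lambda a:np.hypot(e[:,0]-a[0],e[:,1]-a[1])-w,P[:2],loss='soft_l1')
    print(len(e),'sleeve',f.x,np.abs(f.fun).mean(),e[:,2].mean(),zt)
m=(abs(W[...,2]-35)<2)&(np.hypot(W[...,0]-643,W[...,1]-104)<30)&(d>0);print('anvil seen',m.sum(),W[m].mean(0) if m.any() else '')
E
```

```text
pos [642.7 105.9 120.3] head 121.1 tilt [-0.0004  0.0006] d [ 0.0005 -0.0016  0.0853]  t 13.4
[642.72026133 106.05806325 120.27736145]
130 sleeve [643.22216861 106.97576743] 0.16708004564792286 151.80748607697302 153.977361454976
anvil seen 382 [630.78575096  95.42604288  34.68176344]
```

View pics/w7.png

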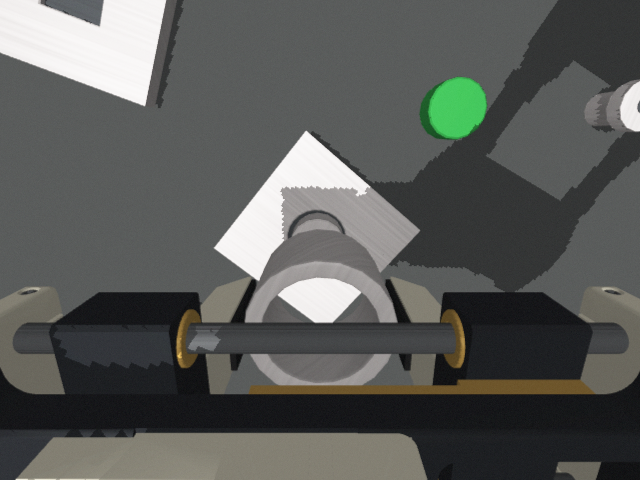

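servo_tool:
  plan:
    - {"dx": 0.001,"dy": -0.0005,"dz": 0.02,"wx": 0,"wy": 0,"wz": 0,"grip": 0.05}
    - {"dx": 0.001,"dy": -0.0005,"dz": 0.05,"wx": 0,"wy": 0,"wz": 0,"grip": 0.05}
    - {"dx": 0.001,"dy": -0.0005,"dz": 0.06,"wx": 0,"wy": 0,"wz": 0,"grip": 0.05}
    - {"dx": 0.001,"dy": -0.0005,"dz": 0.06,"wx": 0,"wy": 0,"wz": 0,"grip": 0.05}
    - {"dx": 0.001,"dy": -0.0005,"dz": 0.06,"wx": 0,"wy": 0,"wz": 0,"grip": 0.05}
    - {"dx": 0.001,"dy": -0.0005,"dz": 0.06,"wx": 0,"wy": 0,"wz": 0,"grip": 0.05}

```text
t: 14.2
position: [643.2, 103.7, 61.5]
tcp_rot: [0.001, -0.267, 0.964, -0.0]
ft_force: [-0.2, 0.3, -5.2]
opening: 0.717
grip_force: 30.0
```

```bash
python3 - <<'E'
from h import *
delta(642.7,103.6,31.5)
E
```

```text
pos [643.2 103.7  61.5] head 121.0 tilt [0.0022 0.0002] d [0.0005 0.0003 0.03  ]  t 14.2
```

servo_tool:
  plan:
    - {"dx": 0,"dy": 0,"dz": 0.008,"wx": 0,"wy": 0,"wz": 0,"grip": 0.05}
    - {"dx": 0,"dy": 0,"dz": 0.016,"wx": 0,"wy": 0,"wz": 0,"grip": 0.05}
    - {"dx": 0,"dy": 0,"dz": 0.023,"wx": 0,"wy": 0,"wz": 0,"grip": 0.05}
    - {"dx": 0,"dy": 0,"dz": 0.027,"wx": 0,"wy": 0,"wz": 0,"grip": 0.05}
    - {"dx": 0,"dy": 0,"dz": 0.0285,"wx": 0,"wy": 0,"wz": 0,"grip": 0.05}
    - {"dx": 0,"dy": 0,"dz": 0.0285,"wx": 0,"wy": 0,"wz": 0,"grip": 0.05}
    - {"dx": 0,"dy": 0,"dz": 0.0285,"wx": 0,"wy": 0,"wz": 0,"grip": 0.05}

```text
t: 15.08
position: [642.8, 103.5, 32.0]
tcp_rot: [0.0, -0.267, 0.964, -0.0]
ft_force: [0.3, 0.9, -5.3]
opening: 0.721
grip_force: 30.0
```

```bash
python3 - <<'E'
from h import *
delta(447.5,-72,31.5)
print(r.observe()['ft_force'])
E
```

```text
pos [642.8 103.5  32. ] head 121.0 tilt [0.0007 0.0001] d [ 0.2578 -0.0499  0.0003]  t 15.075
[ 0.31763443  0.91820182 -5.25029727]
```

servo_tool:
  plan:
    - {"dx": 0,"dy": 0,"dz": 0.0007,"wx": 0,"wy": 0,"wz": 0,"grip": 0.05}
    - {"dx": 0,"dy": 0,"dz": 0.0007,"wx": 0,"wy": 0,"wz": 0,"grip": 0.05}
    - {"dx": 0,"dy": 0,"dz": 0.0007,"wx": 0,"wy": 0,"wz": 0,"grip": 0.0918}
    - {"dx": 0,"dy": 0,"dz": 0.0007,"wx": 0,"wy": 0,"wz": 0,"grip": 0.0918}
    - {"dx": 0,"dy": 0,"dz": 0.0007,"wx": 0,"wy": 0,"wz": 0,"grip": 0.0918}
    - {"dx": 0,"dy": 0,"dz": -0.015,"wx": 0,"wy": 0,"wz": 0,"grip": 0.0918}
    - {"dx": 0,"dy": 0,"dz": -0.05,"wx": 0,"wy": 0,"wz": 0,"grip": 0.0918}
    - {"dx": 0,"dy": 0,"dz": -0.1,"wx": 0,"wy": 0,"wz": 0,"grip": 0.0918}
    - {"dx": 0,"dy": 0,"dz": -0.15,"wx": 0,"wy": 0,"wz": 0,"grip": 0.0918}
    - {"dx": 0,"dy": 0,"dz": -0.15,"wx": 0,"wy": 0,"wz": 0,"grip": 0.0918}

```text
t: 16.32
position: [645.1, 103.7, 188.4]
tcp_rot: [0.005, -0.267, 0.964, -0.001]
ft_force: [-0.4, 0.6, 0.2]
opening: 1.003
grip_force: 0.0
```

```bash
python3 - <<'E'
from h import *
delta(447.5,-72,170)
find("wrist","sleeve","w8");find("wrist","anvil");find("wrist","base")
E
```

```text
pos [645.1 103.7 188.4] head 121.0 tilt [0.0112 0.0005] d [ 0.26   -0.0487  0.0161]  t 16.325
sleeve 0.95 [287. 183. 359. 264.] z 65.4 [641.2 103.7  64.7] circ 642.6 104.4 32.9 rect [642.5 104.4  64.8  64.2  43.5]
anvil 0.86 [297. 207. 343. 247.] z 35.8 [642.8 104.2  34.9] circ 643.0 104.3 20.6 rect [643.4 104.3  39.1  39.8  41.3]
anvil 0.79 [401.  89. 457. 138.] z 26.0 [507.5 138.3  25. ] circ 507.4 138.7 21.1 rect [507.5 138.8  40.1  41.1  31. ]
anvil 0.47 [285. 187. 358. 270.] z 65.4 [641.2 103.6  64.7] circ 642.5 104.6 32.8 rect [642.  104.4  64.4  64.2  61.6]
base 0.93 [234. 136. 401. 300.] z 15.8 [636.5  98.6  14.9] circ 644.1 104.1 83.6 rect [644.3 104.1 120.5 120.3  81. ]
base 0.72 [393. 351. 445. 382.] z 20.4 [734.4 292.1  19.5] circ 736.1 293.3 26.3 rect [738.2 294.1  38.5  45.   65.9]
```

View pics/w8.png

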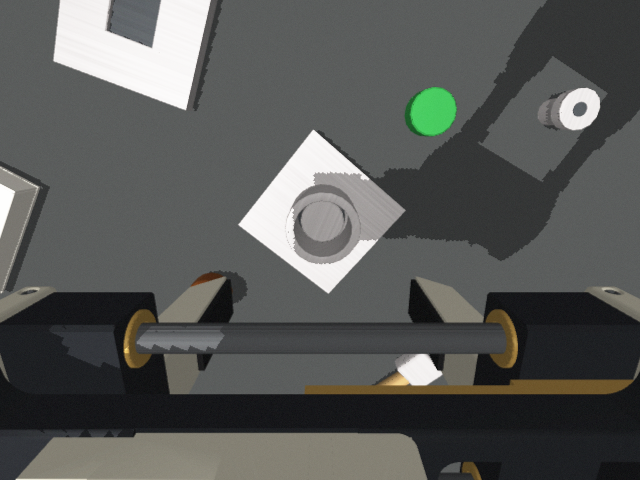

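The sleeve stands at pixel (323,224), rim at 65 mm, concentric with the anvil to within 0.5 mm. Now the plunger.

servo_tool:
  plan:
    - {"dx": 0.03,"dy": -0.005,"dz": 0,"wx": 0,"wy": 0,"wz": 0,"grip": 0.0918}
    - {"dx": 0.09,"dy": -0.015,"dz": 0,"wx": 0,"wy": 0,"wz": 0,"grip": 0.0918}
    - {"dx": 0.15,"dy": -0.03,"dz": 0,"wx": 0,"wy": 0,"wz": 0,"grip": 0.0918}
    - {"dx": 0.21,"dy": -0.04,"dz": 0,"wx": 0,"wy": 0,"wz": 0,"grip": 0.0918}
    - {"dx": 0.245,"dy": -0.047,"dz": 0.005,"wx": 0,"wy": 0,"wz": 0,"grip": 0.0918}
    - {"dx": 0.258,"dy": -0.049,"dz": 0.01,"wx": 0,"wy": 0,"wz": 0,"grip": 0.0918}
    - {"dx": 0.258,"dy": -0.049,"dz": 0.01,"wx": 0,"wy": 0,"wz": 0,"grip": 0.0918}
    - {"dx": 0.258,"dy": -0.049,"dz": 0.01,"wx": 0,"wy": 0,"wz": 0,"grip": 0.0918}
    - {"dx": 0.258,"dy": -0.049,"dz": 0.01,"wx": 0,"wy": 0,"wz": 0,"grip": 0.0918}
    - {"dx": 0.258,"dy": -0.049,"dz": 0.01,"wx": 0,"wy": 0,"wz": 0,"grip": 0.0918}

```text
t: 17.88
position: [447.1, -70.9, 171.7]
tcp_rot: [0.0, -0.268, 0.963, 0.0]
ft_force: [-0.4, 0.1, -0.2]
opening: 1.0
grip_force: 0.0
```

```bash
python3 - <<'E'
from h import *
delta(447.5,-72,35)
find("wrist","plunger")
delta(447.5,-72,35)
E
```

```text
pos [447.1 -70.9 171.7] head 121.1 tilt [0.0001 0.0002] d [ 0.0002 -0.0012  0.1367]  t 17.875
plunger 0.66 [289. 199. 349. 262.] z 54.8 [446.9 -72.6  53.9] circ 447.6 -72.5 25.1 rect [447.3 -72.7  48.3  49.5  51.3]
pos [446.9 -71.1 171.7] head 121.0 tilt [0.0001 0.0001] d [-1.000e-04 -1.100e-03  1.367e-01]  t 17.975
```

servo_tool:
  plan:
    - {"dx": 0.0005,"dy": -0.0015,"dz": 0.03,"wx": 0,"wy": 0,"wz": 0,"grip": 0.0918}
    - {"dx": 0.0005,"dy": -0.0015,"dz": 0.08,"wx": 0,"wy": 0,"wz": 0,"grip": 0.0918}
    - {"dx": 0.0005,"dy": -0.0015,"dz": 0.12,"wx": 0,"wy": 0,"wz": 0,"grip": 0.0918}
    - {"dx": 0.0005,"dy": -0.0015,"dz": 0.137,"wx": 0,"wy": 0,"wz": 0,"grip": 0.0918}
    - {"dx": 0.0005,"dy": -0.0015,"dz": 0.137,"wx": 0,"wy": 0,"wz": 0,"grip": 0.0918}
    - {"dx": 0.0005,"dy": -0.0015,"dz": 0.137,"wx": 0,"wy": 0,"wz": 0,"grip": 0.075}
    - {"dx": 0.0005,"dy": -0.0015,"dz": 0.137,"wx": 0,"wy": 0,"wz": 0,"grip": 0.065}
    - {"dx": 0.0005,"dy": -0.0015,"dz": 0.137,"wx": 0,"wy": 0,"wz": 0,"grip": 0.06}

```text
t: 18.98
position: [447.5, -73.0, 35.4]
tcp_rot: [0.001, -0.267, 0.964, -0.0]
ft_force: [-0.3, 0.6, 0.1]
opening: 0.725
grip_force: 0.0
```

```bash
python3 - <<'E'
from h import *
delta(447.3,-73,35)
E
```

```text
pos [447.5 -73.   35.4] head 121.0 tilt [ 0.0016 -0.0004] d [0.0001 0.0001 0.0004]  t 18.975
```

servo_tool:
  plan:
    - {"dx": 0,"dy": 0,"dz": 0,"wx": 0,"wy": 0,"wz": 0,"grip": 0.035}
    - {"dx": 0,"dy": 0,"dz": 0,"wx": 0,"wy": 0,"wz": 0,"grip": 0.035}
    - {"dx": 0,"dy": 0,"dz": 0,"wx": 0,"wy": 0,"wz": 0,"grip": 0.035}
    - {"dx": 0,"dy": 0,"dz": 0,"wx": 0,"wy": 0,"wz": 0,"grip": 0.035}
    - {"dx": 0,"dy": 0,"dz": 0,"wx": 0,"wy": 0,"wz": 0,"grip": 0.035}

```text
t: 19.6
position: [447.2, -73.0, 34.9]
tcp_rot: [0.0, -0.267, 0.964, -0.0]
ft_force: [1.2, -1.4, 3.7]
opening: 0.523
grip_force: 30.0
```

```bash
python3 - <<'E'
from h import *
delta(642.4,103.7,160)
s=r.observe();print(s['opening'],s['grip_force'])
E
```

```text
pos [447.2 -73.   34.9] head 121.0 tilt [ 0.0006 -0.0001] d [-0.2584  0.0509 -0.125 ]  t 19.6
0.5232854004611251 30.000535547733307
```

servo_tool:
  plan:
    - {"dx": 0,"dy": 0,"dz": -0.02,"wx": 0,"wy": 0,"wz": 0,"grip": 0.035}
    - {"dx": 0,"dy": 0,"dz": -0.06,"wx": 0,"wy": 0,"wz": 0,"grip": 0.035}
    - {"dx": -0.025,"dy": 0.005,"dz": -0.1,"wx": 0,"wy": 0,"wz": 0,"grip": 0.035}
    - {"dx": -0.075,"dy": 0.015,"dz": -0.125,"wx": 0,"wy": 0,"wz": 0,"grip": 0.035}
    - {"dx": -0.13,"dy": 0.026,"dz": -0.125,"wx": 0,"wy": 0,"wz": 0,"grip": 0.035}
    - {"dx": -0.185,"dy": 0.037,"dz": -0.125,"wx": 0,"wy": 0,"wz": 0,"grip": 0.035}
    - {"dx": -0.23,"dy": 0.045,"dz": -0.125,"wx": 0,"wy": 0,"wz": 0,"grip": 0.035}
    - {"dx": -0.252,"dy": 0.05,"dz": -0.125,"wx": 0,"wy": 0,"wz": 0,"grip": 0.035}
    - {"dx": -0.258,"dy": 0.051,"dz": -0.125,"wx": 0,"wy": 0,"wz": 0,"grip": 0.035}
    - {"dx": -0.258,"dy": 0.051,"dz": -0.125,"wx": 0,"wy": 0,"wz": 0,"grip": 0.035}

```text
t: 20.85
position: [640.9, 103.4, 158.4]
tcp_rot: [-0.001, -0.267, 0.964, 0.0]
ft_force: [-0.2, 0.2, -5.2]
opening: 0.524
grip_force: 30.0
```

```bash
python3 - <<'E'
from h import *
K,p,d=cap("wrist","w9");W=cloud(K,d);s=r.observe();P=s['position']
delta(642.3,103.6,120)
zt=P[2]-34.9+54
k=(abs(W[...,2]-zt)<3)&(np.hypot(W[...,0]-P[0],W[...,1]-P[1])<35)&(d>0)&(np.arange(480)[:,None]<322)
from scipy.optimize import least_squares
e=np.array([W[np.nonzero(k[:,c])[0][0],c] for c in range(275,368) if k[:,c].any()])
f=least_squares(lambda a:np.hypot(e[:,0]-a[0],e[:,1]-a[1])-25,P[:2],loss='soft_l1')
print(len(e),'plunger',f.x,'off',f.x-P[:2],np.abs(f.fun).mean(),e[:,2].mean(),zt)
q=W[(abs(W[...,2]-65)<2)&(d>0)&(np.hypot(W[...,0]-643,W[...,1]-104)<45)];print('rim pts',len(q))
if len(q)>50:
    h=cv2.convexHull(q[:,:2].astype(np.float32))[:,0];f=least_squares(lambda a:np.hypot(h[:,0]-a[0],h[:,1]-a[1])-33,[642.6,104.4],loss='soft_l1',f_scale=.5);print('rim',f.x,len(h))
E
```

```text
pos [640.8 103.  158.9] head 121.0 tilt [-0.0024 -0.0004] d [-0.0016 -0.0003  0.0388]  t 20.9
93 plunger [641.71088695 104.657589  ] off [0.89963176 1.6125256 ] 0.19634059217409108 175.8270916494134 177.95003336013522
rim pts 1458
rim [642.97167154 104.53210749] 36
```

View pics/w9.png

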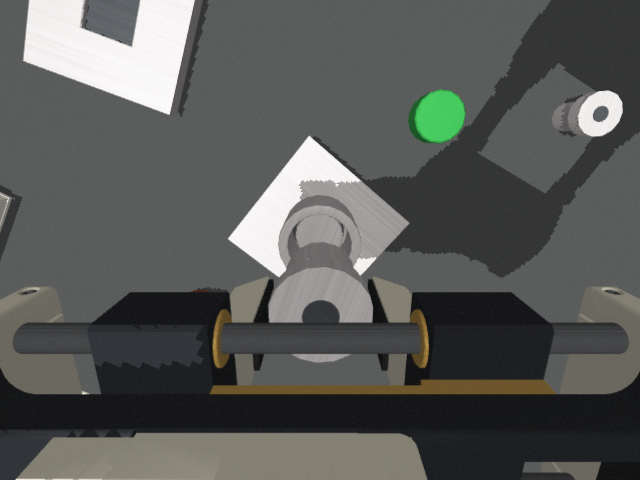

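servo_tool:
  plan:
    - {"dx": 0,"dy": 0,"dz": 0.02,"wx": 0,"wy": 0,"wz": 0,"grip": 0.035}
    - {"dx": 0,"dy": 0,"dz": 0.04,"wx": 0,"wy": 0,"wz": 0,"grip": 0.035}
    - {"dx": 0,"dy": 0,"dz": 0.05,"wx": 0,"wy": 0,"wz": 0,"grip": 0.035}
    - {"dx": 0,"dy": 0,"dz": 0.05,"wx": 0,"wy": 0,"wz": 0,"grip": 0.035}
    - {"dx": 0,"dy": 0,"dz": 0.05,"wx": 0,"wy": 0,"wz": 0,"grip": 0.035}
    - {"dx": 0,"dy": 0,"dz": 0.05,"wx": 0,"wy": 0,"wz": 0,"grip": 0.035}

```text
t: 21.65
position: [642.3, 103.7, 110.7]
tcp_rot: [0.001, -0.267, 0.964, -0.0]
ft_force: [0.1, 0.5, -5.5]
opening: 0.524
grip_force: 30.0
```

```bash
python3 - <<'E'
from h import *
delta(642.1,103.4,70)
K,p,d=cap("wrist");W=cloud(K,d);s=r.observe();P=s['position'];print(P)
zt=P[2]-34.9+54
from scipy.optimize import least_squares
k=(abs(W[...,2]-zt)<3)&(np.hypot(W[...,0]-P[0],W[...,1]-P[1])<35)&(d>0)&(np.arange(480)[:,None]<322)
e=np.array([W[np.nonzero(k[:,c])[0][0],c] for c in range(275,368) if k[:,c].any()])
f=least_squares(lambda a:np.hypot(e[:,0]-a[0],e[:,1]-a[1])-25,P[:2],loss='soft_l1');print('plunger',f.x,'off',f.x-P[:2])
E
```

```text
pos [642.3 103.7 110.7] head 121.0 tilt [0.0018 0.0001] d [ 0.0004 -0.0001  0.0407]  t 21.65
[642.21967179 103.71453154 110.53741988]
plunger [643.12876699 104.81705883] off [0.9090952  1.10252729]
```

servo_tool:
  plan:
    - {"dx": 0.0003,"dy": 0,"dz": 0.008,"wx": 0,"wy": 0,"wz": 0,"grip": 0.035}
    - {"dx": 0.0003,"dy": 0,"dz": 0.016,"wx": 0,"wy": 0,"wz": 0,"grip": 0.035}
    - {"dx": 0.0003,"dy": 0,"dz": 0.025,"wx": 0,"wy": 0,"wz": 0,"grip": 0.035}
    - {"dx": 0.0003,"dy": 0,"dz": 0.033,"wx": 0,"wy": 0,"wz": 0,"grip": 0.035}
    - {"dx": 0.0003,"dy": 0,"dz": 0.037,"wx": 0,"wy": 0,"wz": 0,"grip": 0.035}
    - {"dx": 0.0003,"dy": 0,"dz": 0.0395,"wx": 0,"wy": 0,"wz": 0,"grip": 0.035}
    - {"dx": 0.0003,"dy": 0,"dz": 0.0395,"wx": 0,"wy": 0,"wz": 0,"grip": 0.035}
    - {"dx": 0.0003,"dy": 0,"dz": 0.0395,"wx": 0,"wy": 0,"wz": 0,"grip": 0.035}

```text
t: 22.7
position: [641.8, 103.6, 70.5]
tcp_rot: [0.0, -0.267, 0.964, -0.0]
ft_force: [-0.2, -0.9, -6.1]
opening: 0.523
grip_force: 30.0
```

```bash
python3 - <<'E'
from h import *
delta(642.1,103.4,69.9)
print(r.observe()['ft_force'])
E
```

```text
pos [641.8 103.6  70.5] head 121.0 tilt [0.0006 0.0001] d [-0.0002 -0.0003  0.0006]  t 22.7
[-0.20778424 -0.94395578 -6.11565226]
```

servo_tool:
  plan:
    - {"dx": 0,"dy": 0,"dz": 0.0006,"wx": 0,"wy": 0,"wz": 0,"grip": 0.035}
    - {"dx": 0,"dy": 0,"dz": 0.0006,"wx": 0,"wy": 0,"wz": 0,"grip": 0.035}
    - {"dx": 0,"dy": 0,"dz": 0.0006,"wx": 0,"wy": 0,"wz": 0,"grip": 0.0918}
    - {"dx": 0,"dy": 0,"dz": 0.0006,"wx": 0,"wy": 0,"wz": 0,"grip": 0.0918}
    - {"dx": 0,"dy": 0,"dz": 0.0006,"wx": 0,"wy": 0,"wz": 0,"grip": 0.0918}
    - {"dx": 0,"dy": 0,"dz": -0.015,"wx": 0,"wy": 0,"wz": 0,"grip": 0.0918}
    - {"dx": 0,"dy": 0,"dz": -0.05,"wx": 0,"wy": 0,"wz": 0,"grip": 0.0918}
    - {"dx": 0,"dy": 0,"dz": -0.1,"wx": 0,"wy": 0,"wz": 0,"grip": 0.0918}
    - {"dx": 0,"dy": 0,"dz": -0.13,"wx": 0,"wy": 0,"wz": 0,"grip": 0.0918}
    - {"dx": 0,"dy": 0,"dz": -0.13,"wx": 0,"wy": 0,"wz": 0,"grip": 0.0918}

```text
t: 23.95
position: [643.1, 103.7, 204.6]
tcp_rot: [0.004, -0.267, 0.964, -0.001]
ft_force: [0.2, 0.7, -0.3]
opening: 0.999
grip_force: 0.0
```

```bash
python3 - <<'E'
from h import *
find("wrist","plunger","w10");find("wrist","sleeve")
# pad from the top camera
find("top","pad")
delta(565.8,-349.3,170)
E
```

```text
plunger 0.81 [291. 199. 351. 261.] z 89.8 [641.3 104.1  88.9] circ 641.9 104.5 24.9 rect [641.7 104.6  48.8  48.3  37. ]
sleeve 0.75 [284. 189. 356. 242.] z 65.5 [628.6  94.7  64.7] circ 641.2 103.3 32.2 rect [633.3  97.8  42.2  63.8  33. ]
pad 0.88 [491. 234. 528. 266.] z 23.9 [ 564.8 -350.7   22.7] circ 565.0 -350.5 28.5 rect [ 565.1 -350.9   44.    44.1   63.2]
pos [641.  103.5 198.8] head 121.0 tilt [-0.0026 -0.    ] d [ 0.2976 -0.3494  0.029 ]  t 24.25
```

View pics/w10.png

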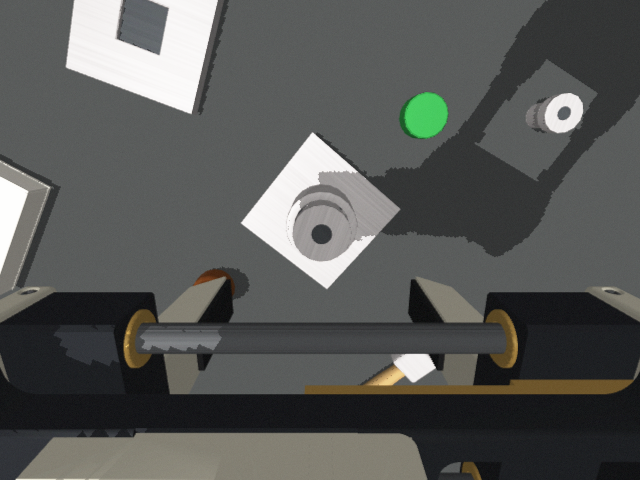

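The plunger sits at pixel (321,232) with its top at 89 mm, centred within 1.5 mm of the sleeve. Now the pad, which needs the tool turned to heading 63°.

servo_tool:
  plan:
    - {"dx": 0.015,"dy": -0.018,"dz": 0,"wx": 0,"wy": 0,"wz": 0.1,"grip": 0.0918}
    - {"dx": 0.045,"dy": -0.053,"dz": 0,"wx": 0,"wy": 0,"wz": 0.25,"grip": 0.0918}
    - {"dx": 0.08,"dy": -0.094,"dz": 0,"wx": 0,"wy": 0,"wz": 0.4,"grip": 0.0918}
    - {"dx": 0.118,"dy": -0.138,"dz": 0.005,"wx": 0,"wy": 0,"wz": 0.55,"grip": 0.0918}
    - {"dx": 0.157,"dy": -0.184,"dz": 0.01,"wx": 0,"wy": 0,"wz": 0.7,"grip": 0.0918}
    - {"dx": 0.196,"dy": -0.23,"dz": 0.015,"wx": 0,"wy": 0,"wz": 0.85,"grip": 0.0918}
    - {"dx": 0.235,"dy": -0.276,"dz": 0.02,"wx": 0,"wy": 0,"wz": 0.97,"grip": 0.0918}
    - {"dx": 0.27,"dy": -0.317,"dz": 0.025,"wx": 0,"wy": 0,"wz": 1.01,"grip": 0.0918}
    - {"dx": 0.29,"dy": -0.34,"dz": 0.03,"wx": 0,"wy": 0,"wz": 1.01,"grip": 0.0918}
    - {"dx": 0.298,"dy": -0.349,"dz": 0.03,"wx": 0,"wy": 0,"wz": 1.01,"grip": 0.0918}

```text
t: 25.5
position: [564.8, -350.5, 168.6]
tcp_rot: [-0.001, 0.233, 0.972, 0.001]
ft_force: [0.5, -0.0, 0.2]
opening: 0.996
grip_force: 0.0
```

servo_tool:
  plan:
    - {"dx": 0,"dy": 0,"dz": 0,"wx": 0,"wy": 0,"wz": 0,"grip": 0.0918}
    - {"dx": 0,"dy": 0,"dz": 0,"wx": 0,"wy": 0,"wz": 0,"grip": 0.0918}
    - {"dx": 0,"dy": 0,"dz": 0,"wx": 0,"wy": 0,"wz": 0,"grip": 0.0918}

```text
t: 25.88
position: [566.6, -347.7, 170.6]
tcp_rot: [0.0, 0.231, 0.973, 0.0]
ft_force: [-0.2, 0.1, -0.4]
opening: 1.003
grip_force: 0.0
```

```bash
python3 - <<'E'
from h import *
find("wrist","pad","w11")
delta(566,-350,6,63.2)
E
```

```text
pad 0.88 [292. 200. 340. 251.] z 22.7 [ 566.7 -350.3   21.8] circ 566.8 -350.4 29.6 rect [ 567.1 -350.3   43.4   43.8   62.2]
pos [ 566.4 -348.1  170.5] head 63.2 tilt [ 0.0004 -0.0001] d [-0.0004 -0.0019  0.1645] wz 0.000 t 25.975
```

View pics/w11.png

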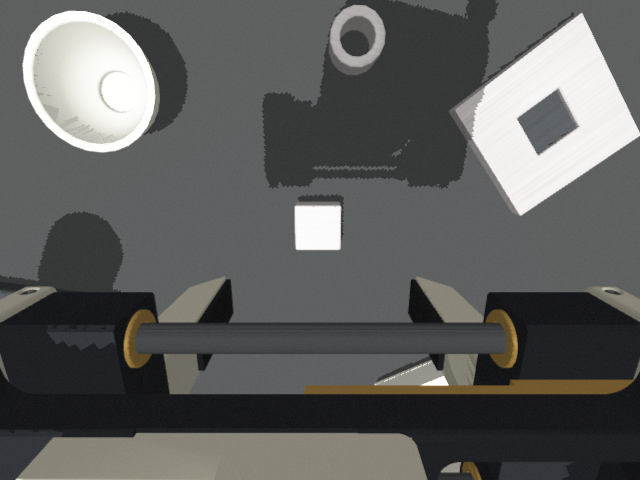

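Pad square to the fingers at pixel (318,227), height 22 mm as it should be. Descending to grasp.

servo_tool:
  plan:
    - {"dx": -0.0008,"dy": -0.002,"dz": 0.03,"wx": 0,"wy": 0,"wz": 0,"grip": 0.0918}
    - {"dx": -0.0008,"dy": -0.002,"dz": 0.08,"wx": 0,"wy": 0,"wz": 0,"grip": 0.0918}
    - {"dx": -0.0008,"dy": -0.002,"dz": 0.125,"wx": 0,"wy": 0,"wz": 0,"grip": 0.0918}
    - {"dx": -0.0008,"dy": -0.002,"dz": 0.153,"wx": 0,"wy": 0,"wz": 0,"grip": 0.0918}
    - {"dx": -0.0008,"dy": -0.002,"dz": 0.163,"wx": 0,"wy": 0,"wz": 0,"grip": 0.08}
    - {"dx": -0.0008,"dy": -0.002,"dz": 0.163,"wx": 0,"wy": 0,"wz": 0,"grip": 0.065}
    - {"dx": -0.0008,"dy": -0.002,"dz": 0.163,"wx": 0,"wy": 0,"wz": 0,"grip": 0.06}
    - {"dx": -0.0008,"dy": -0.002,"dz": 0.163,"wx": 0,"wy": 0,"wz": 0,"grip": 0.06}

```text
t: 26.98
position: [566.5, -351.7, 8.7]
tcp_rot: [0.001, 0.232, 0.973, -0.0]
ft_force: [0.3, -0.9, -0.3]
opening: 0.664
grip_force: 0.0
```

```bash
python3 - <<'E'
from h import *
delta(566.1,-350.5,7,63)
E
```

```text
pos [ 566.5 -351.7    8.7] head 63.1 tilt [ 0.002  -0.0015] d [0.0009 0.0009 0.0017] wz 0.002 t 26.975
```

servo_tool:
  plan:
    - {"dx": 0.0005,"dy": 0.001,"dz": 0,"wx": 0,"wy": 0,"wz": 0,"grip": 0.058}
    - {"dx": 0.0005,"dy": 0.001,"dz": 0,"wx": 0,"wy": 0,"wz": 0,"grip": 0.03}
    - {"dx": 0.0005,"dy": 0.001,"dz": 0,"wx": 0,"wy": 0,"wz": 0,"grip": 0.03}
    - {"dx": 0.0005,"dy": 0.001,"dz": 0,"wx": 0,"wy": 0,"wz": 0,"grip": 0.03}
    - {"dx": 0.0005,"dy": 0.001,"dz": 0,"wx": 0,"wy": 0,"wz": 0,"grip": 0.03}
    - {"dx": 0.0005,"dy": 0.001,"dz": 0,"wx": 0,"wy": 0,"wz": 0,"grip": 0.03}

```text
t: 27.72
position: [565.8, -350.1, 7.3]
tcp_rot: [0.0, 0.232, 0.973, 0.0]
ft_force: [-0.9, 0.2, 2.6]
opening: 0.477
grip_force: 30.0
```

```bash
python3 - <<'E'
from h import *
delta(641.2,104,180)
s=r.observe();print(s['opening'],s['grip_force'])
E
```

```text
pos [ 565.8 -350.1    7.3] head 63.1 tilt [0.0001 0.    ] d [ 0.1379  0.4392 -0.1727]  t 27.725
0.4767278731670929 30.000343322753906
```

servo_tool:
  plan:
    - {"dx": 0,"dy": 0,"dz": -0.02,"wx": 0,"wy": 0,"wz": 0,"grip": 0.03}
    - {"dx": 0,"dy": 0,"dz": -0.06,"wx": 0,"wy": 0,"wz": 0,"grip": 0.03}
    - {"dx": 0,"dy": 0,"dz": -0.11,"wx": 0,"wy": 0,"wz": 0,"grip": 0.03}
    - {"dx": 0.008,"dy": 0.025,"dz": -0.15,"wx": 0,"wy": 0,"wz": 0,"grip": 0.03}
    - {"dx": 0.023,"dy": 0.073,"dz": -0.173,"wx": 0,"wy": 0,"wz": 0,"grip": 0.03}
    - {"dx": 0.041,"dy": 0.13,"dz": -0.173,"wx": 0,"wy": 0,"wz": 0,"grip": 0.03}
    - {"dx": 0.058,"dy": 0.185,"dz": -0.173,"wx": 0,"wy": 0,"wz": 0,"grip": 0.03}
    - {"dx": 0.075,"dy": 0.24,"dz": -0.173,"wx": 0,"wy": 0,"wz": 0,"grip": 0.03}
    - {"dx": 0.092,"dy": 0.292,"dz": -0.173,"wx": 0,"wy": 0,"wz": 0,"grip": 0.03}
    - {"dx": 0.107,"dy": 0.34,"dz": -0.173,"wx": 0,"wy": 0,"wz": 0,"grip": 0.03}

```text
t: 28.98
position: [623.9, 3.5, 181.4]
tcp_rot: [0.0, 0.232, 0.973, 0.0]
ft_force: [0.7, -1.0, -2.5]
opening: 0.475
grip_force: 30.0
```

servo_tool:
  plan:
    - {"dx": 0.012,"dy": 0.04,"dz": 0,"wx": 0,"wy": 0,"wz": 0,"grip": 0.03}
    - {"dx": 0.022,"dy": 0.072,"dz": 0,"wx": 0,"wy": 0,"wz": 0,"grip": 0.03}
    - {"dx": 0.029,"dy": 0.092,"dz": 0,"wx": 0,"wy": 0,"wz": 0,"grip": 0.03}
    - {"dx": 0.031,"dy": 0.099,"dz": 0,"wx": 0,"wy": 0,"wz": 0,"grip": 0.03}
    - {"dx": 0.031,"dy": 0.099,"dz": 0,"wx": 0,"wy": 0,"wz": 0,"grip": 0.03}
    - {"dx": 0.031,"dy": 0.099,"dz": 0,"wx": 0,"wy": 0,"wz": 0,"grip": 0.03}
    - {"dx": 0.031,"dy": 0.099,"dz": 0,"wx": 0,"wy": 0,"wz": 0,"grip": 0.03}
    - {"dx": 0.031,"dy": 0.099,"dz": 0,"wx": 0,"wy": 0,"wz": 0,"grip": 0.03}

```text
t: 29.98
position: [641.0, 103.2, 180.3]
tcp_rot: [0.0, 0.233, 0.973, 0.0]
ft_force: [-0.4, 0.2, -2.2]
opening: 0.475
grip_force: 30.0
```

```bash
python3 - <<'E'
from h import *
delta(641.2,103.7,96.5)
find("wrist","pad","w12");find("wrist","plunger")
print(r.observe()['ft_force'],r.observe()['opening'])
E
```

```text
pos [641.  103.2 180.3] head 63.1 tilt [ 0. -0.] d [0.0001 0.0005 0.0838]  t 29.975
pad 0.83 [271. 256. 368. 325.] z 195.5 [634.2 107.  194.8] circ 635.4 106.6 25.0 rect [634.8 106.7  44.1  27.3  62.7]
plunger 0.95 [291. 204. 354. 257.] z 89.8 [637.  107.5  88.9] circ 642.1 105.2 25.0 rect [635.8 108.4  49.3  34.6  63. ]
[-0.31129397 -1.18832848 -2.59629802] 0.47813471105381655
```

View pics/w12.png

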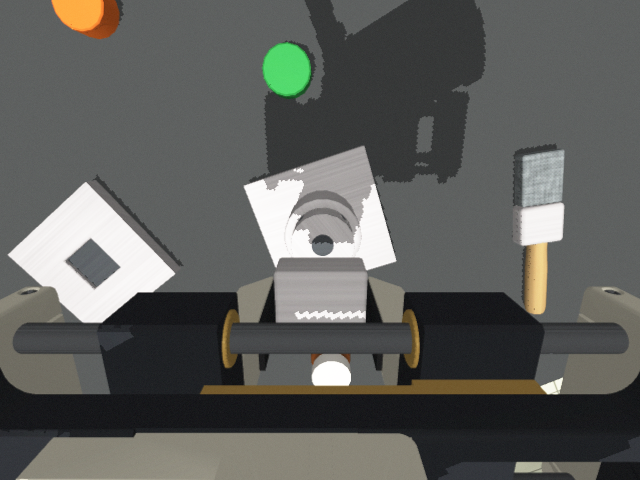

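The pad is held level at pixel (321,290), above the plunger with its dark spot at (322,245), and TCP is within 0.5 mm of target. Lowering.

servo_tool:
  plan:
    - {"dx": 0,"dy": 0.0005,"dz": 0.02,"wx": 0,"wy": 0,"wz": 0,"grip": 0.03}
    - {"dx": 0,"dy": 0.0005,"dz": 0.045,"wx": 0,"wy": 0,"wz": 0,"grip": 0.03}
    - {"dx": 0,"dy": 0.0005,"dz": 0.065,"wx": 0,"wy": 0,"wz": 0,"grip": 0.03}
    - {"dx": 0,"dy": 0.0005,"dz": 0.075,"wx": 0,"wy": 0,"wz": 0,"grip": 0.03}
    - {"dx": 0,"dy": 0.0005,"dz": 0.08,"wx": 0,"wy": 0,"wz": 0,"grip": 0.03}
    - {"dx": 0,"dy": 0.0005,"dz": 0.083,"wx": 0,"wy": 0,"wz": 0,"grip": 0.03}
    - {"dx": 0,"dy": 0.0005,"dz": 0.083,"wx": 0,"wy": 0,"wz": 0,"grip": 0.03}
    - {"dx": 0,"dy": 0.0005,"dz": 0.083,"wx": 0,"wy": 0,"wz": 0,"grip": 0.03}

```text
t: 31.18
position: [641.6, 104.3, 97.8]
tcp_rot: [0.0, 0.232, 0.973, 0.0]
ft_force: [0.0, 0.5, -1.8]
opening: 0.476
grip_force: 30.0
```

```bash
python3 - <<'E'
from h import *
delta(641.2,103.7,96.3)
print(r.observe()['ft_force'])
E
```

```text
pos [641.6 104.3  97.8] head 63.1 tilt [0.0011 0.0002] d [ 0.     -0.0007  0.0015]  t 31.175
[ 0.03700504  0.48408204 -1.75688063]
```

servo_tool:
  plan:
    - {"dx": 0,"dy": 0,"dz": 0.0005,"wx": 0,"wy": 0,"wz": 0,"grip": 0.03}
    - {"dx": 0,"dy": 0,"dz": 0.0008,"wx": 0,"wy": 0,"wz": 0,"grip": 0.03}
    - {"dx": 0,"dy": 0,"dz": 0.0008,"wx": 0,"wy": 0,"wz": 0,"grip": 0.03}

```text
t: 31.55
position: [641.2, 104.3, 96.4]
tcp_rot: [-0.0, 0.232, 0.973, 0.0]
ft_force: [0.2, 1.1, -2.7]
opening: 0.477
grip_force: 30.0
```

```bash
python3 - <<'E'
from h import *
delta(641.2,103.7,96.3)
print(r.observe()['ft_force'])
E
```

```text
pos [641.2 104.3  96.4] head 63.1 tilt [-0.      0.0001] d [-0.0003 -0.0006  0.0001]  t 31.55
[ 0.18872722  1.0908384  -2.69087629]
```

Within 0.1 mm of contact. Releasing and retreating.

servo_tool:
  plan:
    - {"dx": 0,"dy": 0,"dz": 0,"wx": 0,"wy": 0,"wz": 0,"grip": 0.0918}
    - {"dx": 0,"dy": 0,"dz": 0,"wx": 0,"wy": 0,"wz": 0,"grip": 0.0918}
    - {"dx": 0,"dy": 0,"dz": 0,"wx": 0,"wy": 0,"wz": 0,"grip": 0.0918}
    - {"dx": 0,"dy": 0,"dz": 0,"wx": 0,"wy": 0,"wz": 0,"grip": 0.0918}
    - {"dx": 0,"dy": 0,"dz": -0.01,"wx": 0,"wy": 0,"wz": 0,"grip": 0.0918}
    - {"dx": 0,"dy": 0,"dz": -0.04,"wx": 0,"wy": 0,"wz": 0,"grip": 0.0918}
    - {"dx": 0,"dy": 0,"dz": -0.08,"wx": 0,"wy": 0,"wz": 0,"grip": 0.0918}
    - {"dx": 0,"dy": 0,"dz": -0.12,"wx": 0,"wy": 0,"wz": 0,"grip": 0.0918}
    - {"dx": 0,"dy": 0,"dz": -0.12,"wx": 0,"wy": 0,"wz": 0,"grip": 0.0918}
    - {"dx": 0,"dy": 0,"dz": -0.12,"wx": 0,"wy": 0,"wz": 0,"grip": 0.0918}

```text
t: 32.8
position: [640.9, 104.3, 216.3]
tcp_rot: [-0.0, 0.232, 0.973, -0.0]
ft_force: [-0.1, -0.2, -1.0]
opening: 1.0
grip_force: 0.0
```

```bash
python3 - <<'E'
from h import *
delta(641.2,103.7,210)
find("wrist","pad","w13");find("wrist","plunger")
E
```

```text
pos [640.9 104.3 216.3] head 63.1 tilt [-0.0003  0.0001] d [-0.0005 -0.0004  0.0063]  t 32.8
pad 0.55 [293. 211. 347. 267.] z 111.6 [642.1 104.5 110.8] circ 642.4 104.2 29.6 rect [642.7 104.2  43.7  43.6  62.8]
plunger 0.57 [305. 199. 336. 211.] z 89.3 [621.7 114.5  88.7] circ 622.9 114.6 11.7 rect [621.8 115.1  23.3   3.6  64.5]
plunger 0.17 [287. 188. 355. 244.] z 65.6 [629.6 112.5  64.7] circ 642.4 104.9 32.7 rect [635.3 109.   64.8  48.5  62.2]
```

View pics/w13.png

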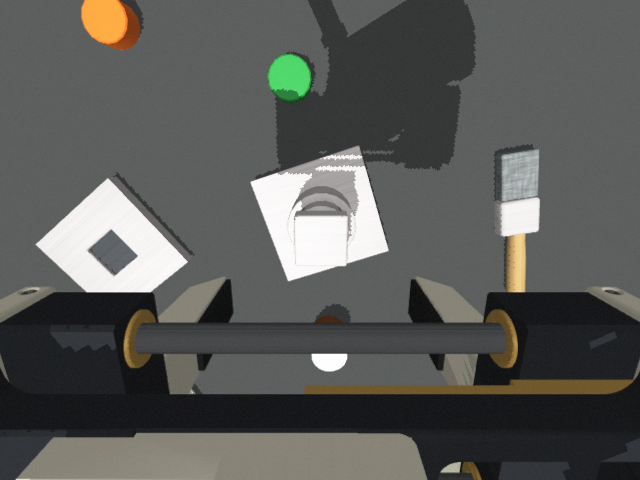

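The pad lies flat at pixel (321,240), its top at 111 mm as it should be, within 1 mm of the plunger's axis. The bystanders are untouched. Handing in.

```bash
python3 -c "
from rig import r
print(r.sign_off())"
```

```text
the job is handed in; nothing more can be done
None
```

The wide die is assembled and handed in after about 33 s: anvil seated, sleeve, plunger and pad stacked on it, each within about 1.5 mm of centre by the wrist camera. The bystanders were left alone, and the sign-off gave no verdict.

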